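# Shut down and pull a drive from the docking station

### The arm

A 7-joint arm with a two-finger parallel gripper is mounted at the origin on the work surface. World frame = base frame: x ahead of the robot, y to its left, z up, the work surface at z = 0. Lengths are in mm, angles in rad, forces in N, time in s.
With the tool pointing down it reaches from about 425 to 1025 mm from the base axis. Payload 3.6 kg.
Tool frame: the origin (TCP) lies midway between the tips of the shut fingers; the grasp point (between the pads) lies 19 mm behind it; z points along the fingers, y is the line along which they close (so a half turn about z gives the same grasp; the last joint's range is limited). The gripper opens to 85 mm and grips with 20 to 120 N. Pads are 22 mm wide; open, the fingers measure 114 mm over their backs; the gripper's body (76 mm by 85 mm) begins 54 mm behind the grasp point. The pads swing forward as they close: fully open they stand 13 mm farther back than shut.
Start: joints at [1.216, 0.591, 0.048, 1.609, -0.033, 0.943, -0.034], TCP at [186.945, -700.486, 231.302] pointing down, gripper open.
Joint ranges: [-2.69, 2.69], [-0.47, 2.24], [-1.27, 1.36], [0.19, 2.51], [-1.53, 4.68], [0.08, 2.07], [-3.09, 3.09]. Speed limits (rad/s): [2.57, 2.57, 3.14, 3.14, 3.14, 3.14, 3.14].

### API

Orientations are given as a rotation vector (axis times angle).
In Python, from rig import readout, viewer, workorder gives the robot as it stands.
- The arm moves only by the tool arm_command, never from a script. Its argument "motion" is a list of rows, each a list of 3 entries, a list of its own where there are three numbers: the shift along the world's x, y, z in cm, then the turn, a rotation vector about the world's x, y, z in degrees, then the opening, from 0 (shut) to 1 (fully open). In form: [[[x, y, z], [wx, wy, wz], hand], ...]. A call has 1 to 5 rows; each row shifts and turns the commanded pose from where the row before left it; what a row does not reach is not made up. A row lasts 1/10 s, in which the tool goes at most 50 mm and 8.59 degrees, less where a joint would pass 70% of its speed; a pose out of reach is approached as far as the arm can. A call with a gripper value outside its range is refused whole. The fingers move at their own pace and stop on an object; "force" is the grip in N (left out, the last holds). Time passes only in rows, so rows that do not move let the fingers close. It gives the time, the measured TCP pose, the force, the opening and the grip force at its end, in the units of the state.
- readout.state(): the state, without advancing time (a new reading comes with each control period).
- viewer.read_camera(name): name is "scene" or "top"; returns (picture, depth): 420x560x3 uint8, red, green, blue; 420x560 float32, mm along the optical axis (not along the pixel's ray), 0 where there is no reading.
- viewer.get_calibration(name): a dict with "mtx" (3x3 intrinsics, pixels), "pose" (4x4, takes a point from camera to world coordinates). Camera axes: x right, y down, z forward; pixel columns grow to the right and rows downward; lengths in mm; the calibration is good to about 2 mm. A picture is of the moment at which its call begins. get_calibration takes no time and is no camera call.
- workorder.job_done(): hands the job in; it is judged then, once.
The state is a dict: "clock": time; "q": joint angles; "dq": joint speeds; "joint_efforts": joint torques, N m; "eef_pos": TCP position; "orientation": TCP orientation; "force": force on the tool from outside, world axes, zero at the start; "ft_torque": the same for the moment, N m; "width": finger opening in mm; "gripper_force": force on a finger pad.
Only numpy, scipy, OpenCV 4.12 (cv2) and the standard library are available. Lean on these libraries where they do the work, as an engineer would, in place of code of your own. Each camera call takes 0.05 s, during which the arm holds its last target. There are 200 camera calls.

### The job

Take the tall bare drive out of the two-bay dock: first switch its bay off by pressing the flat key on the deck straight in front of that bay, with light finger pressure and no harder, keeping it pressed for about a second. Then grip the drive, pull it straight up out of its bay against the spring catch, and, keeping it upright, set it down gently, not dropping it, on the floor of the empty drive holder. Leave the shorter framed drive in its bay running (do not press its key) and do not disturb the drive in the other holder, the clock or the roll of tape.

Things in the scene. Friction and masses are not known exactly. Their poses are not given: they have to be found in the camera images.
- dock: Black two-bay drive dock, fixed, 203 (x) x 136 (y) x 65 mm. Origin: centre of its underside; x points from the key deck (front, 72 mm long, top 45 mm above the desk) to the bays at the rear (top 65 mm above the desk). The bays are upright slots side by side, 105 (x) x 29 mm (y), 43 mm deep, 64 mm apart.
- bay_l (a point): Centre of the floor of the dock's left bay (on the dock's +y side), 22 mm above the desk, 43 mm below the bay's mouth. Axes as the dock.
- bay_r (a point): The same for the right bay (-y side).
- key_l: Flat grey foil key of the left bay, 30 (x) x 34 mm (y), 2.5 mm proud of the deck, 61 mm in front of the edge of a drive in the bay. Origin: centre of its upper face, 47.5 mm above the desk when free. It switches off when it feels over 4 N for 0.4 s; it has only 1 mm of travel (1 N at first, 6 N at its hard stop) and over 18 N damages it: come down slowly, by feel.
- key_r: The same key of the right bay.
- drive_mid (a point): Centre of the tall bare drive to be taken out: aluminium block 101.6 (x) x 26 (y) x 147 mm (z, up), 0.4 to 0.6 kg, standing in one of the bays (which varies), 104 mm of it above the dock. Point half-way up (73.5 mm). Spring catches hold notches in its narrow sides, 28.5 mm up: 15 to 25 N of pull, weight included, for the first 5 mm; free after 43 mm. Grip across the 26 mm near the top.
- sled_mid (a point): Centre of the shorter framed drive in the other bay: grey frame 101.6 x 26 x 105 mm high with a slim silver drive in it. Its point lies half-way up (52.5 mm). Stays where it is, in its bay.
- holder_free_floor (a point): Centre of the inner floor of the empty drive holder: a fixed dark metal open-topped upright box, 112 (x) x 34 mm (y) inside, walls 4 mm thick, floor 6 mm and rim 56 mm above the desk, foot plate 130 x 62 mm. x runs along the 112 mm side, z up.
- stored_drive_mid (a point): Centre (half-way up, 73.5 mm) of another drive of the same size and shape that stands in the other holder, which is the same as the empty one. Stays as it is.
- clock: Round wall clock lying face up on the desk, 200 mm across, 30 mm thick; origin at the centre of its underside. Not to be disturbed.
- tape_roll: Roll of tape lying flat, 90 mm across, 24 mm high; origin at the centre of its underside. Not to be disturbed.

How it is judged:
By the outcome, as a careful person would: the job done as asked, in the order asked, and still so for the second after the job is handed in, with the robot touching nothing.
It also fails if it takes over 67 s, if anything falls off the work surface, if the arm or the gripper's body presses on something with over 40 N, if the wrist force passes 120 N, or if a joint passes its speed limit or range.

## Working session

There is one attempt and no reset: what is moved stays moved. The work goes in short steps, Python scripts to look and compute and a tool call to move; the robot and the scene stay as the last step left them, time stands still between calls to the robot, and variables do not carry over. Pictures are saved under pics/ and viewed, at most 10 in all, crops included, and the job is handed in when it is done.

Besides the shell and the picture viewer there is one more tool, called after ">>>" as name(argument=value, ...), one argument or row to a line, values as JSON. arm_command: Moves the arm, as the interface text tells. Its arguments: {"type":"object","properties":{"motion":{"type":"array","items":{"type":"array"}},"force":{"type":"number"}},"required":["motion"]}

```bash
mkdir -p pics; python3 - <<'E'
from rig import readout, viewer
import cv2, numpy as np
print(readout.state())
for n in("scene","top"):
    p,d=viewer.read_camera(n); c=viewer.get_calibration(n)
    print(n,c["mtx"].tolist(),np.round(c["pose"],3).tolist())
    cv2.imwrite(f"pics/{n}0.png",p[:,:,::-1]); np.save(f"{n}_d.npy",d); np.save(f"{n}_p.npy",p)
E
```

```text
{'clock': 0.0, 'q': array([ 1.21649039,  0.59209058,  0.04830718,  1.60985247, -0.03329606,
        0.94268875, -0.03371802]), 'dq': array([ 9.21114258e-05, -8.97440993e-04,  2.14904472e-03, -3.09563285e-04,
       -1.51606286e-04, -5.81309315e-04, -2.29716261e-03]), 'joint_efforts': array([-2.59137532e-04, -5.48697925e+01,  1.54647343e+00, -1.98126644e+01,
        9.38997196e-03,  8.68649804e-03,  5.53514056e-06]), 'eef_pos': array([ 186.73240026, -699.67305238,  230.15042005]), 'orientation': array([-3.11273170e+00, -4.08317740e-01,  6.61478911e-04]), 'force': array([-0.58381849, -0.33146841,  0.26710246]), 'ft_torque': array([-0.04531811,  0.02912573,  0.02759972]), 'gripper_force': 0.0, 'width': 85.6280600463358}
scene [[428.3060478513141, 0.0, 275.1025230510729], [0.0, 428.3060478513141, 206.22036945256406], [0.0, 0.0, 1.0]] [[0.67, 0.61, -0.424, 979.354], [0.742, -0.555, 0.375, -348.459], [-0.006, -0.566, -0.825, 778.709], [0.0, 0.0, 0.0, 1.0]]
top [[446.17734747285783, 0.0, 278.80984989591474], [0.0, 446.17734747285783, 216.60080668936052], [0.0, 0.0, 1.0]] [[-0.025, -0.994, 0.111, 520.395], [-1.0, 0.026, 0.009, -38.717], [-0.012, -0.111, -0.994, 874.776], [0.0, 0.0, 0.0, 1.0]]
```

View pics/top0.png

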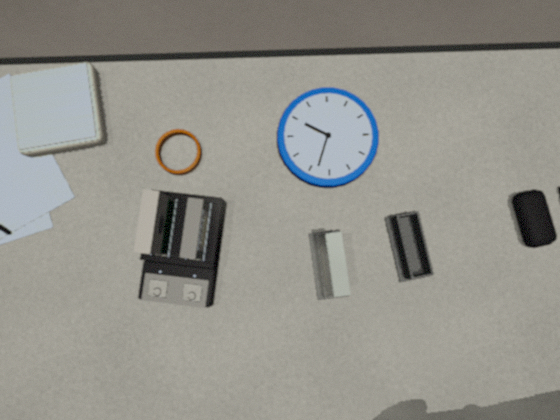

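View pics/scene0.png

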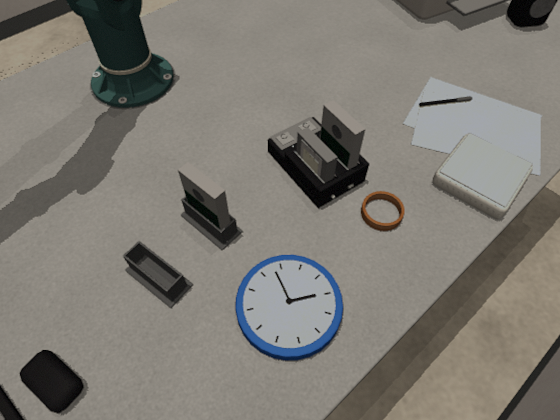

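The tall drive is in the left (+y) bay: its top is at about (147,222) in the top view and its key is at (157,289). The framed drive is at (195,228). The empty holder is at (410,245) and the stored drive at (335,264).

```bash
cat > h.py <<'E'
import numpy as np, cv2
from rig import viewer
def cloud(n,p=None,d=None):
    if d is None: p,d=viewer.read_camera(n)
    c=viewer.get_calibration(n); K=c["mtx"];T=np.array(c["pose"])
    v,u=np.mgrid[:d.shape[0],:d.shape[1]]
    P=np.stack([(u-K[0][2])/K[0][0]*d,(v-K[1][2])/K[1][1]*d,d],-1)
    W=P@T[:3,:3].T+T[:3,3]; W[d<=0]=np.nan
    return p,W
def rect(W,box,z0,z1,name,xyz=None):
    x0,x1,y0,y1=box
    m=(W[...,0]>x0)&(W[...,0]<x1)&(W[...,1]>y0)&(W[...,1]<y1)&(W[...,2]>z0)&(W[...,2]<z1)
    q=W[m]
    if len(q)<10: print(name,len(q)); return
    r=cv2.minAreaRect(q[:,:2].astype(np.float32))
    print(name,len(q),"c",np.round(r[0],1),"size",np.round(r[1],1),"ang",round(r[2],1),"z",np.round(np.median(q[:,2]),1))
E
python3 - <<'E'
from h import *
for n in("top","scene"):
    p,W=cloud(n,np.load(n+"_p.npy"),np.load(n+"_d.npy"))
    if n=="top":
        for nm,(u,v) in dict(tall=(147,222),key=(157,289),keyr=(191,293),sled=(195,228),hold=(410,245),stored=(338,264),desk=(260,330),deck=(175,300)).items(): print(nm,np.round(W[v,u],1))
    D=(350,650,80,380)
    rect(W,D,155,185,n+" tall"); rect(W,D,118,136,n+" sled"); rect(W,D,58,72,n+" dockrear"); rect(W,D,35,54,n+" deck");rect(W,D,35,200,n+" dockall")
    rect(W,(350,650,-200,-100),140,170,n+" stored"); rect(W,(350,650,-400,-200),44,65,n+" holder rim"); rect(W,(350,650,-400,-200),25,65,n+" holder")
E
python3 - <<'E'
import cv2
a=cv2.imread('pics/top0.png')
c=cv2.resize(a[180:315,125:235],None,fx=4,fy=4,interpolation=cv2.INTER_CUBIC)
d=cv2.resize(cv2.imread('pics/scene0.png')[90:210,260:380],(480,480),interpolation=cv2.INTER_CUBIC)
cv2.imwrite('pics/crop.png',cv2.hconcat([c[:480],d])[:,:800]) if 0 else cv2.imwrite('pics/crop.png',cv2.resize(a[180:315,125:235],(440,540),interpolation=cv2.INTER_CUBIC))
E
```

```text
tall [596.3 178.3 167.4]
key [485. 195.  50.]
keyr [476.2 132.8  49.3]
sled [588.3 109.4 127.5]
hold [ 555.4 -284.8    3.2]
stored [ 521.9 -125.7  151.9]
desk [400.   10.6  -0.7]
deck [464.  162.9  46. ]
top tall 1204 c [598.2 179.4] size [ 28.3 101.4] ang 81.6 z 169.4
top sled 1187 c [592.  135.2] size [ 66.6 101.8] ang 81.8 z 127.6
top dockrear 2077 c [593.9 147.8] size [135.9 129.5] ang 82.0 z 65.7
top deck 2974 c [551.3 153.7] size [135.8 189.7] ang 81.9 z 46.4
top dockall 8409 c [557.7 152.9] size [136.1 202.4] ang 82.1 z 66.0
top stored 1105 c [ 522.5 -123.7] size [101.6  27.3] ang 6.1 z 153.7
top holder rim 618 c [ 554.1 -277.9] size [119.8  43.2] ang 10.4 z 55.6
top holder 995 c [ 554.1 -277.8] size [119.8  43.3] ang 10.3 z 49.7
scene tall 679 c [597.1 178.1] size [ 29.9 103.5] ang 82.0 z 168.1
scene sled 849 c [592.1 145.7] size [ 92.8 104.5] ang 82.8 z 126.5
scene dockrear 903 c [585.  144.1] size [129.8 128.1] ang 0.1 z 64.9
scene deck 977 c [555.5 150.5] size [136.5 205.6] ang 81.6 z 45.8
scene dockall 4959 c [555.6 150.6] size [136.7 205.8] ang 81.8 z 94.8
scene stored 777 c [ 521.7 -125.3] size [102.6  28.3] ang 6.3 z 152.9
scene holder rim 561 c [ 552.7 -279.6] size [121.9  42.8] ang 10.4 z 55.0
scene holder 935 c [ 552.7 -279.6] size [121.9  42.8] ang 10.4 z 48.6
```

View pics/crop.png

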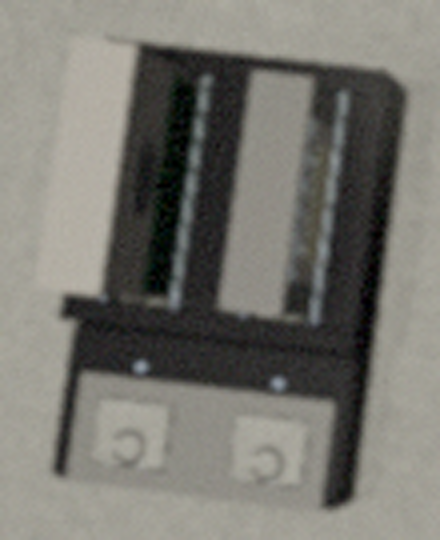

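The crop shows the tall drive's aluminium top at the left and key_l at full-frame pixel (157.5,288.7). Both views agree on these figures:

| Item | Position (mm) | Yaw |
|---|---|---|
| Tall drive | (597.7,178.8) | -8° |
| key_l | (486.5,194.5) | |
| Empty holder | (553.4,-278.7) | +10.4° |

Next I move to the key with the fingers shut.

>>> arm_command(
  motion=[
    [[4.1,2.8,0],[0,0,-4.6],0],
    [[4.1,2.8,0],[0,0,-4.6],0],
    [[4.1,2.8,0],[0,0,-4.6],0],
    [[4.1,2.8,0],[0,0,-4.6],0],
    [[4.1,2.8,0],[0,0,-4.6],0],
  ],
  force=30,
)

```text
clock: 0.6
eef_pos: [393.2, -558.9, 230.8]
orientation: [-3.133, 0.226, 0.001]
force: [1.2, -0.3, -0.9]
width: 12.4
gripper_force: 0.0
```

>>> arm_command(
  motion=[
    [[4.1,2.8,0],[0,0,0],0],
    [[4.1,2.8,0],[0,0,0],0],
    [[4.1,2.8,0],[0,0,0],0],
    [[4.1,2.8,0],[0,0,0],0],
    [[-0.5,4.9,0],[0,0,0],0],
  ],
)

```text
clock: 1.1
eef_pos: [558.6, -398.1, 230.6]
orientation: [3.133, -0.213, 0.01]
force: [-0.7, 1.4, 0.7]
width: -0.2
gripper_force: 0.0
```

>>> arm_command(
  motion=[
    [[-0.5,4.9,0],[0,0,0],0],
    [[-0.5,4.9,0],[0,0,0],0],
    [[-0.5,4.9,0],[0,0,0],0],
    [[-0.5,4.9,0],[0,0,0],0],
    [[-0.5,4.9,0],[0,0,0],0],
  ],
)

```text
clock: 1.6
eef_pos: [525.2, -152.5, 231.1]
orientation: [-3.134, 0.221, 0.001]
force: [0.5, -0.1, 0.5]
width: -0.1
gripper_force: 0.0
```

>>> arm_command(
  motion=[
    [[-0.5,4.9,0],[0,0,0],0],
    [[-0.5,4.9,0],[0,0,0],0],
    [[-0.5,4.9,0],[0,0,0],0],
    [[-0.5,4.9,0],[0,0,0],0],
    [[-0.5,4.9,0],[0,0,0],0],
  ],
)

```text
clock: 2.1
eef_pos: [500.2, 92.3, 231.2]
orientation: [3.134, -0.221, -0.0]
force: [-0.1, -0.5, 0.0]
width: 0.3
gripper_force: 0.0
```

>>> arm_command(
  motion=[
    [[-0.7,5.0,0],[0,0,0],0],
    [[-0.8,5.0,0],[0,0,0],0],
    [[0,0.2,-5.0],[0,0,0],0],
    [[0,0,-5.0],[0,0,0],0],
    [[0,0,-3.0],[0,0,0],0],
  ],
)

```text
clock: 2.6
eef_pos: [484.1, 191.6, 98.5]
orientation: [3.132, -0.217, -0.005]
force: [-0.2, 0.3, -0.9]
width: -0.2
gripper_force: 0.0
```

>>> arm_command(
  motion=[
    [[0,0,-2.0],[0,0,0],0],
    [[0,0,-1.5],[0,0,0],0],
    [[0,0,0],[0,0,0],0],
  ],
)

```text
clock: 2.9
eef_pos: [484.5, 190.8, 64.2]
orientation: [3.131, -0.22, -0.007]
force: [0.0, 0.4, -0.5]
width: -0.1
gripper_force: 0.0
```

```bash
python3 - <<'E'
from rig import readout
import numpy as np
from h import *
p,W=cloud("scene"); cv2.imwrite("pics/s1.png",cv2.resize(p[60:240,230:430,::-1],(640,576)))
s=readout.state(); print(s["eef_pos"],s["orientation"],s["force"])
E
```

```text
[485.32984398 191.05673002  65.43819326] [ 3.13251363 -0.22050846 -0.00367256] [-0.1047331   0.49944107 -0.61625251]
```

View pics/s1.png

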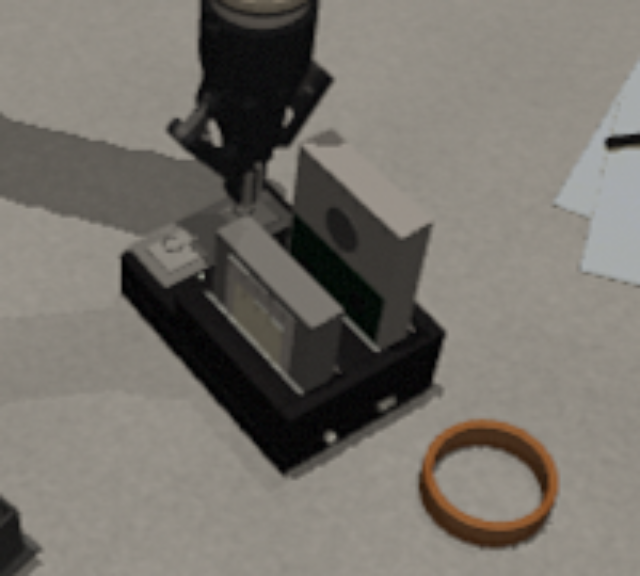

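The crop shows the shut fingertips just above key_l at about (240,205), clear of the tall drive. I'll come down slowly from here.

>>> arm_command(
  motion=[
    [[0.1,0.3,-0.5],[0,0,0],0],
    [[0,0,-0.4],[0,0,0],0],
    [[0,0,-0.3],[0,0,0],0],
    [[0,0,-0.1],[0,0,0],0],
    [[0,0,0],[0,0,0],0],
  ],
)

```text
clock: 3.45
eef_pos: [487.1, 194.4, 53.4]
orientation: [-3.134, 0.221, -0.0]
force: [-0.5, -0.3, -0.3]
width: 0.2
gripper_force: 0.0
```

>>> arm_command(
  motion=[
    [[0,0,-0.1],[0,0,0],0],
    [[0,0,-0.05],[0,0,0],0],
    [[0,0,0],[0,0,0],0],
  ],
)

```text
clock: 3.75
eef_pos: [487.1, 194.4, 51.9]
orientation: [-3.134, 0.221, 0.0]
force: [0.0, 1.0, -0.7]
width: 0.2
gripper_force: 0.0
```

>>> arm_command(
  motion=[
    [[0,0,-0.1],[0,0,0],0],
    [[0,0,-0.05],[0,0,0],0],
    [[0,0,-0.05],[0,0,0],0],
    [[0,0,-0.05],[0,0,0],0],
    [[0,0,0],[0,0,0],0],
  ],
)

```text
clock: 4.25
eef_pos: [487.1, 194.4, 49.3]
orientation: [3.134, -0.221, -0.0]
force: [-0.1, 0.1, -0.0]
width: -0.1
gripper_force: 0.0
```

>>> arm_command(
  motion=[
    [[0,0,-0.05],[0,0,0],0],
    [[0,0,0],[0,0,0],0],
  ],
)

```text
clock: 4.45
eef_pos: [487.1, 194.4, 48.8]
orientation: [3.134, -0.221, -0.0]
force: [1.1, 0.5, 0.7]
width: -0.2
gripper_force: 0.0
```

>>> arm_command(
  motion=[
    [[0,0,-0.05],[0,0,0],0],
    [[0,0,0],[0,0,0],0],
  ],
)

```text
clock: 4.65
eef_pos: [487.1, 194.4, 48.3]
orientation: [3.134, -0.221, -0.0]
force: [0.8, -0.5, 0.6]
width: 0.2
gripper_force: 0.0
```

>>> arm_command(
  motion=[
    [[0,0,-0.05],[0,0,0],0],
    [[0,0,0],[0,0,0],0],
  ],
)

```text
clock: 4.85
eef_pos: [487.1, 194.4, 47.8]
orientation: [3.134, -0.221, -0.0]
force: [-0.8, 0.4, -0.7]
width: 0.0
gripper_force: 0.0
```

>>> arm_command(
  motion=[
    [[0,0,-0.03],[0,0,0],0],
    [[0,0,0],[0,0,0],0],
  ],
)

```text
clock: 5.05
eef_pos: [487.1, 194.4, 47.6]
orientation: [3.134, -0.221, -0.0]
force: [-0.2, 0.7, 0.8]
width: 0.0
gripper_force: 0.5
```

>>> arm_command(
  motion=[
    [[0,0,-0.03],[0,0,0],0],
    [[0,0,0],[0,0,0],0],
  ],
)

```text
clock: 5.25
eef_pos: [487.1, 194.4, 47.4]
orientation: [-3.134, 0.221, -0.0]
force: [-1.0, 0.2, 2.1]
width: 0.3
gripper_force: 1.1
```

>>> arm_command(
  motion=[
    [[0,0,-0.03],[0,0,0],0],
    [[0,0,0],[0,0,0],0],
  ],
)

```text
clock: 5.45
eef_pos: [487.1, 194.4, 47.1]
orientation: [-3.134, 0.221, -0.0]
force: [-0.7, -0.5, 3.7]
width: 0.2
gripper_force: 1.8
```

>>> arm_command(
  motion=[
    [[0,0,-0.035],[0,0,0],0],
    [[0,0,0],[0,0,0],0],
  ],
)

```text
clock: 5.65
eef_pos: [487.1, 194.4, 46.8]
orientation: [-3.134, 0.221, -0.0]
force: [-0.9, 0.1, 4.2]
width: -0.1
gripper_force: 2.5
```

>>> arm_command(
  motion=[
    [[0,0,-0.03],[0,0,0],0],
    [[0,0,0],[0,0,0],0],
  ],
)

```text
clock: 5.85
eef_pos: [487.1, 194.4, 46.6]
orientation: [-3.134, 0.221, -0.0]
force: [-0.6, 0.1, 5.7]
width: 0.0
gripper_force: 3.1
```

>>> arm_command(
  motion=[
    [[0,0,0],[0,0,0],0],
    [[0,0,0],[0,0,0],0],
    [[0,0,0],[0,0,0],0],
    [[0,0,0],[0,0,0],0],
  ],
)

```text
clock: 6.25
eef_pos: [487.2, 194.4, 46.6]
orientation: [-3.134, 0.221, -0.0]
force: [-1.7, -0.6, 6.6]
width: 0.0
gripper_force: 3.2
```

>>> arm_command(
  motion=[
    [[0,0,0],[0,0,0],0],
    [[0,0,0],[0,0,0],0],
    [[0,0,0],[0,0,0],0],
    [[0,0,0],[0,0,0],0],
  ],
)

```text
clock: 6.65
eef_pos: [487.1, 194.4, 46.6]
orientation: [-3.134, 0.221, 0.0]
force: [-0.7, -1.1, 7.1]
width: 0.0
gripper_force: 3.2
```

>>> arm_command(
  motion=[
    [[0,0,0],[0,0,0],0],
    [[0,0,0],[0,0,0],0],
    [[0,0,0.5],[0,0,0],0],
    [[0,0,3],[0,0,0],0],
    [[0,0,5],[0,0,0],0],
  ],
)

```text
clock: 7.15
eef_pos: [485.0, 193.5, 129.7]
orientation: [3.13, -0.22, -0.01]
force: [0.9, 0.3, -0.4]
width: -0.5
gripper_force: 0.0
```

>>> arm_command(
  motion=[
    [[0,0,5],[0,0,0],0],
    [[0,0,5],[0,0,0],0],
    [[0,0,3],[0,0,0],1],
    [[0,0,0],[0,0,0],1],
    [[0,0,0],[0,0,0],1],
  ],
)

```text
clock: 7.65
eef_pos: [487.0, 194.4, 261.7]
orientation: [-3.133, 0.221, -0.002]
force: [-0.4, 0.7, 0.1]
width: 43.1
gripper_force: 0.0
```

>>> arm_command(
  motion=[
    [[3.7,-0.5,0],[0,0,0],1],
    [[3.7,-0.5,0],[0,0,0],1],
    [[3.7,-0.5,0],[0,0,0],1],
    [[0,0,0],[0,0,0],1],
    [[0,0,0],[0,0,0],1],
  ],
)

```text
clock: 8.15
eef_pos: [597.2, 178.6, 258.6]
orientation: [3.132, -0.222, -0.007]
force: [-0.6, 0.7, -0.2]
width: 85.3
gripper_force: 0.0
```

```bash
python3 - <<'E'
from rig import readout
from h import *
p,W=cloud("scene"); cv2.imwrite("pics/s2.png",cv2.resize(p[40:240,230:430,::-1],(600,600)))
rect(W,(350,650,150,380),155,178,"tall")
s=readout.state(); print(s["eef_pos"],s["orientation"],s["force"],s["width"])
E
```

```text
tall 672 c [596.9 178.1] size [ 29.3 104. ] ang 82.7 z 168.2
[596.2683055  179.1126217  258.92290086] [ 3.13205497 -0.220471   -0.00758578] [0.4595279  0.34697539 0.16292757] 85.60370532363412
```

View pics/s2.png

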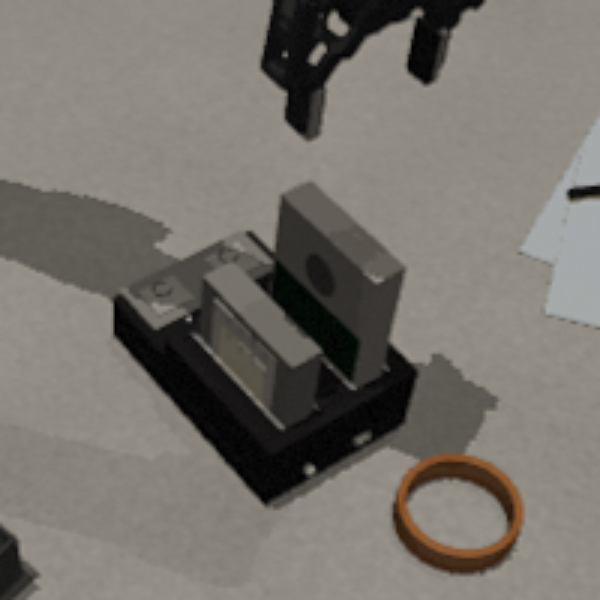

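The open gripper is above the tall drive, whose top spans (280,185) to (405,270), and the dock looks undisturbed. I'll lower and grip.

>>> arm_command(
  motion=[
    [[0,0,-4],[0,0,0],1],
    [[0,0,-4],[0,0,0],1],
    [[0,0,-3],[0,0,0],1],
    [[0,0,-1.7],[0,0,0],1],
    [[0,0,0],[0,0,0],1],
  ],
)

```text
clock: 8.7
eef_pos: [593.7, 179.3, 131.0]
orientation: [3.131, -0.218, -0.013]
force: [0.1, 0.3, 0.8]
width: 85.6
gripper_force: 0.0
```

>>> arm_command(
  motion=[
    [[0,0,0],[0,0,0],0.5],
    [[0,0,0],[0,0,0],0.4],
    [[0,0,0],[0,0,0],0.35],
    [[0,0,0],[0,0,0],0.35],
    [[0,0,0],[0,0,0],0.35],
  ],
  force=20,
)

```text
clock: 9.2
eef_pos: [598.4, 179.5, 135.0]
orientation: [-3.133, 0.221, -0.002]
force: [-0.5, -0.5, -0.7]
width: 29.8
gripper_force: 0.0
```

>>> arm_command(
  motion=[
    [[0,0,0],[0,0,0],0.25],
    [[0,0,0],[0,0,0],0.25],
    [[0,0,0],[0,0,0],0.2],
    [[0,0,0],[0,0,0],0.2],
  ],
)

```text
clock: 9.6
eef_pos: [598.4, 179.3, 134.9]
orientation: [-3.134, 0.221, -0.001]
force: [-1.7, 0.1, 5.1]
width: 25.6
gripper_force: 22.3
```

>>> arm_command(
  motion=[
    [[0,0,0],[0,0,0],0],
    [[0,0,0],[0,0,0],0],
    [[0,0,0.1],[0,0,0],0],
    [[0,0,0.1],[0,0,0],0],
    [[0,0,0.1],[0,0,0],0],
  ],
  force=100,
)

```text
clock: 10.1
eef_pos: [597.7, 179.3, 135.7]
orientation: [3.134, -0.221, -0.001]
force: [2.2, 0.4, -14.2]
width: 24.8
gripper_force: 98.7
```

>>> arm_command(
  motion=[
    [[0,0,0.1],[0,0,0],0],
    [[0,0,0.1],[0,0,0],0],
    [[0,0,0.1],[0,0,0],0],
    [[0,0,0.2],[0,0,0],0],
    [[0,0,0.2],[0,0,0],0],
  ],
)

```text
clock: 10.6
eef_pos: [597.9, 178.9, 145.0]
orientation: [3.133, -0.221, -0.001]
force: [1.1, -1.4, -9.7]
width: 24.7
gripper_force: 99.9
```

>>> arm_command(
  motion=[
    [[0,0,0.5],[0,0,0],0],
    [[0,0,0.8],[0,0,0],0],
    [[0,0,0.8],[0,0,0],0],
    [[0,0,0.8],[0,0,0],0],
    [[0,0,0.8],[0,0,0],0],
  ],
)

```text
clock: 11.1
eef_pos: [598.3, 179.9, 183.0]
orientation: [-3.133, 0.22, -0.001]
force: [0.1, 0.8, -3.9]
width: 25.1
gripper_force: 100.6
```

>>> arm_command(
  motion=[
    [[0,0,1.5],[0,0,0],0],
    [[0,0,3],[0,0,0],0],
    [[0,0,4],[0,0,0],0],
    [[0,0,2.5],[0,0,0],0],
    [[0,0,0],[0,0,0],0],
  ],
)

```text
clock: 11.6
eef_pos: [601.2, 180.4, 297.1]
orientation: [-3.129, 0.221, -0.016]
force: [1.1, 0.6, -4.1]
width: 24.5
gripper_force: 100.9
```

```bash
python3 - <<'E'
from rig import readout
from h import *
p,W=cloud("scene"); cv2.imwrite("pics/s3.png",p[:300,150:450,::-1].repeat(2,0).repeat(2,1))
s=readout.state(); print(s["eef_pos"],s["orientation"],s["force"],s["ft_torque"],s["width"])
E
```

```text
[599.3608337  179.84265793 294.00395859] [-3.13146405  0.22060403 -0.00770118] [ 0.41104928 -0.36005101 -5.18681453] [-0.01435956  0.0600209  -0.02234959] 24.858993020768494
```

View pics/s3.png

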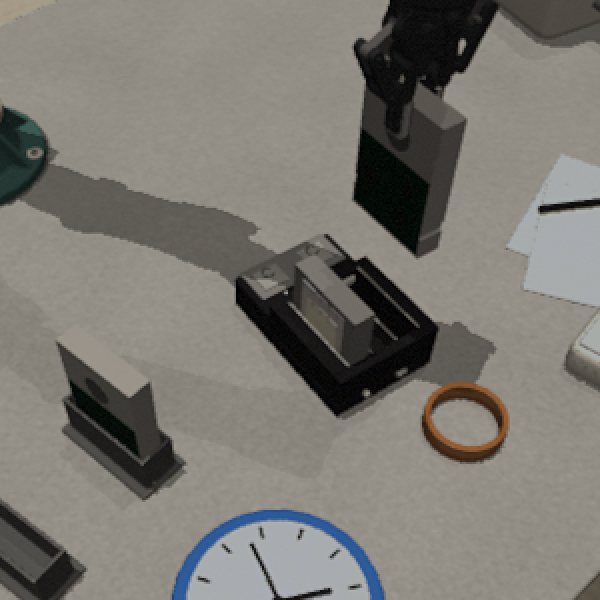

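The drive is held upright at about (410,170) and clear of the bay. The framed drive, tape and clock are in place, and the wrist carries about 5 N, which matches the drive's weight. I'll carry it to the holder, turning +18.4°.

>>> arm_command(
  motion=[
    [[0,0,2],[0,0,0],0],
    [[-0.2,-2,2],[0,0,2],0],
    [[-0.3,-3,0],[0,0,2],0],
    [[-0.4,-4,0],[0,0,2],0],
    [[-0.4,-4,0],[0,0,2],0],
  ],
)

```text
clock: 12.15
eef_pos: [583.2, 48.5, 329.0]
orientation: [3.141, 0.004, -0.007]
force: [0.5, -1.1, -4.6]
width: 24.7
gripper_force: 100.7
```

>>> arm_command(
  motion=[
    [[-0.4,-4,0],[0,0,2],0],
    [[-0.4,-4,0],[0,0,2],0],
    [[-0.4,-4,0],[0,0,2],0],
    [[-0.4,-4,0],[0,0,2],0],
    [[-0.4,-4,0],[0,0,2.4],0],
  ],
)

```text
clock: 12.65
eef_pos: [563.0, -151.6, 328.9]
orientation: [-3.127, -0.286, 0.007]
force: [1.3, -0.4, -4.3]
width: 24.9
gripper_force: 100.6
```

>>> arm_command(
  motion=[
    [[-0.4,-4,0],[0,0,0],0],
    [[-0.4,-4,0],[0,0,0],0],
    [[-0.3,-3,0],[0,0,0],0],
    [[-0.2,-1.8,0],[0,0,0],0],
    [[0,0,0],[0,0,0],0],
  ],
)

```text
clock: 13.15
eef_pos: [549.0, -282.7, 328.9]
orientation: [3.129, 0.273, -0.008]
force: [-0.5, -0.4, -5.3]
width: 25.1
gripper_force: 100.6
```

>>> arm_command(
  motion=[
    [[0,0,-3],[0,0,0],0],
    [[0,0,-4],[0,0,0],0],
    [[0,0,-4],[0,0,0],0],
    [[0,0,-2.5],[0,0,0],0],
    [[0,0,0],[0,0,0],0],
  ],
)

```text
clock: 13.65
eef_pos: [548.0, -274.7, 190.7]
orientation: [-3.121, -0.285, 0.018]
force: [-0.9, 0.6, -5.0]
width: 24.7
gripper_force: 100.5
```

>>> arm_command(
  motion=[
    [[0,0,0],[0,0,0],0],
    [[0,0,0],[0,0,0],0],
    [[0,0,0],[0,0,0],0],
  ],
)

```text
clock: 13.95
eef_pos: [553.5, -279.0, 198.2]
orientation: [3.127, 0.283, 0.005]
force: [0.0, -0.5, -5.0]
width: 24.6
gripper_force: 100.5
```

```bash
python3 - <<'E'
from rig import readout
from h import *
p,W=cloud("scene"); cv2.imwrite("pics/s4.png",cv2.resize(p[100:330,60:260,::-1],(520,598)))
B=(450,650,-370,-200)
rect(W,B,75,85,"bottom"); rect(W,B,76,180,"drive body");rect(W,B,75,130,"drive lower"); rect(W,B,46,62,"rim"); rect(W,B,218,240,"top")
s=readout.state(); print(s["eef_pos"],s["orientation"],s["force"],s["ft_torque"],s["width"])
from scipy.spatial.transform import Rotation as R
print(R.from_rotvec(s["orientation"]).as_matrix().round(4))
E
```

```text
bottom 0
drive body 964 c [ 557.6 -291.4] size [105.7  26.4] ang 25.1 z 135.8
drive lower 420 c [ 557.5 -291.6] size [105.1  26. ] ang 25.1 z 108.4
rim 321 c [ 553.1 -279.8] size [120.9  42.1] ang 10.5 z 55.2
top 878 c [ 568.3 -274. ] size [70.6 50.7] ang 28.8 z 232.2
[ 553.21845598 -279.01021253  198.09559934] [3.12734643 0.28306266 0.00466074] [ 0.04906298 -0.01120106 -4.44841144] [0.01394724 0.0419365  0.02829566] 24.70288804258923
[[ 0.9837  0.1796  0.0031]
 [ 0.1796 -0.9837 -0.0012]
 [ 0.0028  0.0017 -1.    ]]
```

View pics/s4.png

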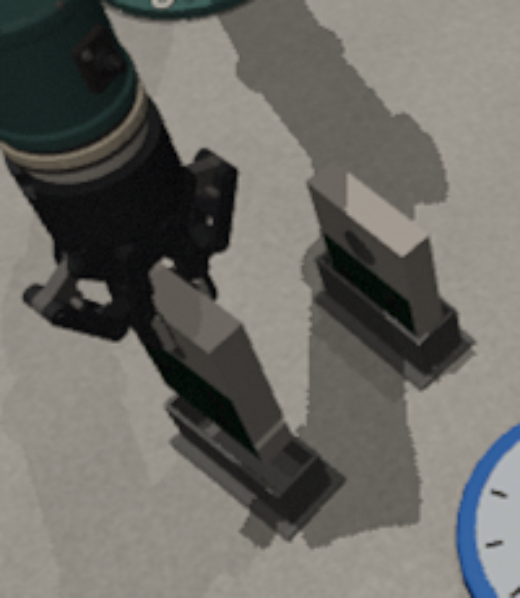

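The drive hangs over the empty holder at about (215,365) in the crop. I'll check the fit in the holder's axes.

```bash
python3 - <<'E'
from h import *
p,W=cloud("scene")
a=np.radians(10.4); c=np.array([553.2,-279.0])
q=W.reshape(-1,3); q=q[np.isfinite(q[:,0])]; d=q[:,:2]-c
u=d@[np.cos(a),np.sin(a)]; v=d@[-np.sin(a),np.cos(a)]; z=q[:,2]
for z0,z1 in((88,110),(110,140),(140,175)):
    m=(z>z0)&(z<z1)&(abs(u)<70)&(abs(v)<30)
    f=m&(abs(u)<40)&(v<0); e=m&(abs(v)<9)&(u>35)
    print(z0,f.sum(),e.sum(),"face v",np.round(np.polyfit(u[f],v[f],1),3),"end u",np.round(np.median(u[e]),1), "slope",np.round(np.polyfit(v[e],u[e],1)[0],3))
m=(z>48)&(z<62)&(abs(u)<75)&(abs(v)<35)
print("rim u",u[m].min(),u[m].max(),"v",v[m].min(),v[m].max())
E
```

```text
88 87 81 face v [-2.0000e-03 -1.4529e+01] end u 48.7 slope 0.004
110 150 78 face v [  0.    -14.518] end u 48.9 slope 0.02
140 172 120 face v [-2.0000e-03 -1.4243e+01] end u 48.9 slope 0.009
rim u -59.66909328148201 60.74269467407641 v -21.94088893101667 20.407853669468054
```

Relative to the holder, the drive is off by about u -2.4 mm and v -0.7 mm, and it is upright with matching yaw. I'll shift by (+2,+0.8) mm and go down.

>>> arm_command(
  motion=[
    [[0.2,0.08,-0.5],[0,0,0],0],
    [[0,0,-1],[0,0,0],0],
    [[0,0,-1],[0,0,0],0],
    [[0,0,-1],[0,0,0],0],
    [[0,0,-0.5],[0,0,0],0],
  ],
)

```text
clock: 14.55
eef_pos: [553.1, -277.3, 154.4]
orientation: [-3.127, -0.283, 0.004]
force: [-0.9, 0.5, -4.6]
width: 24.8
gripper_force: 100.7
```

>>> arm_command(
  motion=[
    [[0,0,-0.8],[0,0,0],0],
    [[0,0,-0.8],[0,0,0],0],
    [[0,0,-0.8],[0,0,0],0],
    [[0,0,-0.4],[0,0,0],0],
    [[0,0,-0.2],[0,0,0],0],
  ],
)

```text
clock: 15.05
eef_pos: [553.9, -277.7, 125.7]
orientation: [-3.128, -0.283, 0.001]
force: [-0.0, -0.4, -4.5]
width: 24.8
gripper_force: 100.7
```

>>> arm_command(
  motion=[
    [[0,0,-0.2],[0,0,0],0],
    [[0,0,-0.1],[0,0,0],0],
    [[0,0,0],[0,0,0],0],
  ],
)

```text
clock: 15.35
eef_pos: [554.3, -277.8, 123.4]
orientation: [3.129, 0.283, 0.0]
force: [0.1, 0.2, -5.8]
width: 24.8
gripper_force: 100.7
```

No wall contact; about 4 mm to go.

>>> arm_command(
  motion=[
    [[0,0,-0.1],[0,0,0],0],
    [[0,0,-0.1],[0,0,0],0],
    [[0,0,-0.05],[0,0,0],0],
    [[0,0,0],[0,0,0],0],
  ],
)

```text
clock: 15.75
eef_pos: [554.0, -277.8, 120.7]
orientation: [-3.129, -0.283, 0.0]
force: [0.3, 0.1, -4.6]
width: 25.3
gripper_force: 100.7
```

>>> arm_command(
  motion=[
    [[0,0,-0.05],[0,0,0],0],
    [[0,0,-0.05],[0,0,0],0],
    [[0,0,0],[0,0,0],0],
  ],
)

```text
clock: 16.05
eef_pos: [554.1, -277.8, 119.7]
orientation: [-3.129, -0.283, 0.0]
force: [-0.3, 0.3, -5.1]
width: 24.7
gripper_force: 100.7
```

>>> arm_command(
  motion=[
    [[0,0,-0.05],[0,0,0],0],
    [[0,0,-0.05],[0,0,0],0],
    [[0,0,0],[0,0,0],0],
  ],
)

```text
clock: 16.35
eef_pos: [554.1, -277.9, 119.2]
orientation: [3.129, 0.283, 0.0]
force: [-1.1, -0.6, -1.3]
width: 24.4
gripper_force: 101.2
```

>>> arm_command(
  motion=[
    [[0,0,-0.04],[0,0,0],0],
    [[0,0,0],[0,0,0],0],
  ],
)

```text
clock: 16.55
eef_pos: [554.2, -278.0, 119.1]
orientation: [3.129, 0.283, 0.0]
force: [-2.3, 0.2, 3.9]
width: 24.4
gripper_force: 101.8
```

The drive is on the floor. I'll release, rise and look.

>>> arm_command(
  motion=[
    [[0,0,0],[0,0,0],0.28],
    [[0,0,0],[0,0,0],0.4],
    [[0,0,0],[0,0,0],0.6],
    [[0,0,0],[0,0,0],0.7],
    [[0,0,0],[0,0,0],0.7],
  ],
  force=20,
)

```text
clock: 17.05
eef_pos: [554.4, -277.8, 118.3]
orientation: [3.129, 0.284, 0.001]
force: [0.5, 0.4, 0.1]
width: 59.7
gripper_force: 0.0
```

>>> arm_command(
  motion=[
    [[0,0,1],[0,0,0],0.7],
    [[0,0,3],[0,0,0],0.7],
    [[0,0,4],[0,0,0],0.7],
    [[0,0,4],[0,0,0],0.7],
    [[0,0,2],[0,0,0],0.7],
  ],
)

```text
clock: 17.55
eef_pos: [555.8, -278.8, 263.1]
orientation: [3.126, 0.282, 0.009]
force: [0.7, -0.4, 0.5]
width: 59.9
gripper_force: 0.0
```

>>> arm_command(
  motion=[
    [[0,-3,0],[0,0,0],0.7],
    [[0,-4,0],[0,0,0],0.7],
    [[0,-4,0],[0,0,0],0.7],
    [[0,-4,0],[0,0,0],0.7],
    [[0,0,0],[0,0,0],0.7],
  ],
)

```text
clock: 18.05
eef_pos: [551.2, -436.3, 259.4]
orientation: [3.123, 0.268, -0.001]
force: [-0.3, -0.1, -0.3]
width: 59.9
gripper_force: 0.0
```

```bash
python3 - <<'E'
from rig import readout
from h import *
p,W=cloud("scene"); cv2.imwrite("pics/s5.png",p[:,:,::-1])
B=(450,650,-370,-200)
rect(W,B,146,160,"drive top"); rect(W,B,46,62,"rim"); rect(W,(350,650,-200,-100),146,160,"stored")
p,W=cloud("top"); rect(W,B,146,160,"drive top"); rect(W,(350,650,-200,-100),146,160,"stored"); rect(W,(350,650,80,380),118,136,"sled")
s=readout.state(); print(s["eef_pos"],s["force"],s["width"],s["clock"])
E
```

```text
drive top 884 c [ 553.  -279.1] size [103.9  27. ] ang 10.7 z 153.3
rim 432 c [ 553.5 -279.7] size [120.5  42.3] ang 10.4 z 55.2
stored 700 c [ 521.2 -125.9] size [103.   28.1] ang 6.4 z 153.0
drive top 1145 c [ 554.  -277.5] size [101.5  28.4] ang 10.0 z 153.8
stored 1084 c [ 522.6 -123.8] size [101.6  27.1] ang 6.3 z 153.8
sled 1003 c [589.2 116.1] size [ 27.3 101.8] ang 81.9 z 127.6
[ 553.36051446 -429.11549301  258.74005894] [ 0.548875   -0.11949532 -0.82054547] 59.89319605277269 18.15
```

View pics/s5.png

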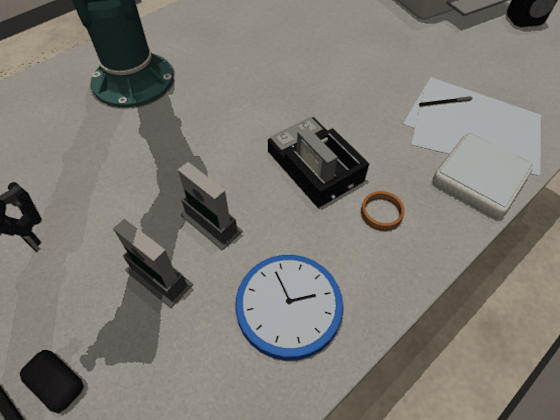

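The drive stands upright in the holder at (145,255), with its top at 153 mm, which means it is on the floor. Everything else is where it was, and the gripper is clear at (20,215).

```bash
python3 -c "
from rig import workorder; print(workorder.job_done())"
```

```text
the job is handed in; nothing more can be done
None
```

The left bay's key was held at about 6 N for about a second, and the tall drive now stands upright on the floor of the formerly empty holder; nothing else looks disturbed, I saw no direct sign that the bay switched off, and the job was handed in at about 18 s with no verdict returned.

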